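# Set the kitchen timer's dial to the long line and start it

### The arm

A 7-joint arm with a two-finger parallel gripper is mounted at the origin on a cart in front of the work surface, level with it; the furniture and walls round the work are solid. World frame = base frame: x ahead of the robot, y to its left, z up, the work surface at z = 0. Lengths are in m, angles in rad, forces in N, time in s.
With the tool pointing down it reaches from about 0.425 to 0.875 m from the base axis. Payload 4.7 kg.
Tool frame: the origin (TCP) lies midway between the tips of the shut fingers; the grasp point (between the pads) lies 19 mm behind it; z points along the fingers, y is the line along which they close (so a half turn about z gives the same grasp; the last joint's range is limited). The gripper opens to 87 mm and grips with 3 to 60 N. Pads are 19 mm wide; open, the fingers measure 117 mm over their backs; the gripper's body (75 mm by 190 mm) begins 51 mm behind the grasp point.
Start: joints at [1.275, 0.321, -0.07, 1.45, 0.023, 1.371, -0.057], TCP at [0.198, -0.619, 0.223] pointing down, gripper open.
Joint ranges: [-2.86, 2.86], [-0.3, 2.09], [-1.38, 1.24], [0.06, 2.45], [-1.56, 4.7], [0.09, 2.05], [-2.69, 2.69]. Speed limits (rad/s): [2.57, 2.57, 3.14, 3.14, 3.14, 3.14, 3.14].

### API

Orientations are given as [roll, pitch, yaw] about the fixed x, y, z axes, in that order (R = Rz(yaw) Ry(pitch) Rx(roll)).
In Python, from station import r gives the robot as it stands.
- The arm moves only by the shell command python3 -m crank 'ROWS' [FORCE]. ROWS is JSON, a list of rows, each an object with "slide": the shift along the tool's x, y, z scaled (see below), a list of three; "yaw": the turn about the tool's z scaled (see below); "jaw": the opening in per cent of the stroke, from 0 (shut) to 100 (fully open). In form: [{"slide": [dx, dy, dz], "yaw": yaw, "jaw": jaw}, ...]. A call has 1 to 5 rows; each row shifts and turns the commanded pose from where the row before left it, along the tool's axes as they then stand; what a row does not reach is not made up. The controller multiplies each number of a shift by 0.02 m and each number of a turn by 6 degrees. A row lasts 1/10 s, in which the tool goes at most 50 mm and 8.59 degrees, less where a joint would pass 70% of its speed; a pose out of reach is approached as far as the arm can. A call with a number of a shift or a turn outside -1 to 1 is refused whole. A call with a gripper value outside its range is refused whole. The fingers move at their own pace and stop on an object; FORCE is the grip in N (left out, the last holds). Time passes only in rows, so rows that do not move let the fingers close. It gives the time, the measured TCP pose, the force, the opening and the grip force at its end, in the units of the state.
- r.sense(): the state, without advancing time (a new reading comes with each control period).
- r.camera(name): name is "scene" or "side" or "wrist"; returns (picture, depth): 420x560x3 uint8, red, green, blue; 420x560 float32, m along the optical axis (not along the pixel's ray), 0 where there is no reading.
- r.camera_params(name): a dict with "intrinsics" (3x3 intrinsics, pixels), "k1" (the pictures are not rectified: a ray, as slopes to the right and down, at radius r is drawn at 1 + k1 r^2 times it, then the intrinsics apply), "R" (3x3) and "t" (3): a world point X has camera coordinates R X + t; the wrist camera has in their place "tool_from_camera" (4x4, takes a point from camera to tool coordinates, whose origin is the TCP and whose axes are the flange's). Camera axes: x right, y down, z forward; pixel columns grow to the right and rows downward; lengths in m; the calibration is good to about 2 mm. A picture is of the moment at which its call begins: read the wrist's pose just before it. camera_params takes no time and is no camera call.
- r.close_job(): hands the job in; it is judged then, once.
The state is a dict: "clock": time; "q": joint angles; "joint_vel": joint speeds; "effort": joint torques, N m; "tool_pos": TCP position; "orientation": TCP orientation; "force": force on the tool from outside, world axes, zero at the start; "moment": the same for the moment, N m; "finger_gap": finger opening in m; "gripper_force": force on a finger pad.
Only numpy, scipy, OpenCV 4.12 (cv2) and the standard library are available. Lean on these libraries where they do the work, as an engineer would, in place of code of your own. Each camera call takes 0.05 s, during which the arm holds its last target. There are 200 camera calls.

### The job

Set the kitchen timer with the fingertips: push the upright stud on its dial round until the dial's pointer line lines up with the one long line on the scale ring around it, then press the round start button fully down and let it come back up. Only push: do not pinch the stud or lift anything. Leave the scale ring, the timer and the things around it where they are.

Things in the scene. Friction and masses are not known exactly. Their poses are not given: they have to be found in the camera images.
- timer: large-dial kitchen timer, a low white box, 150 (x) x 250 (y) mm, flat top 40 mm above the table; 2.2 kg on rubber feet, not fastened. Origin: centre of the underside; z up, x away from the robot at yaw 0 (stands within 0.25 rad of that), y along its long side. The dial's vertical axis is at x = 0, y = +50 mm; the start button at x = 0, y = -78 mm.
- scale_ring (a joint): angle (rad) of the scale ring about the dial's axis, 0 when its long line points along the timer's x, + is anticlockwise from above. Flat white ring round the dial, 68 mm outer radius, top 44 mm above the table, with 24 black lines 15 degrees apart: 23 are 5 mm long, one 15 mm and broader. Stiff (0.6 N m); stays as set.
- pointer_tip (a point): outer end of the black pointer line on the dial, 51 mm from the dial's axis. The dial is a flat aluminium disc, 50 mm radius, top 50 mm above the table; it turns without stops both ways, has 0.05 N m of friction and stays where it is left. The pointer line runs from the axis outward, past the stud.
- target_line (a point): inner end of the one long line (15 x 3.2 mm) of the scale ring, 51 mm from the dial's axis: where the pointer tip must come. It starts at least 40 degrees away from the pointer.
- stud_top (a point): centre of the top of the upright black stud on the dial: a round peg 16 mm in diameter, 22 mm tall above the dial's face (top 72 mm above the table), 40 mm from the dial's axis, on the pointer line.
- start_top (a point): centre of the top of the start button: grey round push button, 32 mm in diameter, pressed straight down.
- start (a joint): travel of the start button, m: 0 up, 0.006 fully down; a spring (5 N when fully down) brings it back.
- mug: plain terracotta-pink mug with a handle, 98 mm tall, standing left of the timer; bystander. Origin: centre of the underside.
- apple: apple, about 80 mm, right of the timer; bystander. Origin: centre of the underside.
- matches: matchbox, 61 x 39 x 17 mm, right of the timer, towards the robot; bystander. Origin: centre of the underside.
- spoon: steel teaspoon, 130 mm long, left of the timer, towards the robot; bystander. Origin: centre of the underside.
- tin: food tin, 75 mm wide, 58 mm tall, behind the timer; bystander. Origin: centre of the underside.

How it is judged:
On the way, in this order (a step that is already met when the one before it is completed fails the run):
1. the pointer is lined up with the long line, the button still up (horizontal distance between pointer_tip and target_line below 0.0045 m and value of joint start below 0.002 m), for 0.2 s.
2. the start button is pressed down with the pointer on the line (horizontal distance between pointer_tip and target_line below 0.0045 m and value of joint start above 0.0045 m), for 0.05 s.
At the end, for the whole second after the job is handed in: The pointer tip is within 4.5 mm (5 degrees) of the inner end of the long line, the start button has been pressed at least 4.5 mm with the pointer there and is up again, and the timer, its ring and the bystanders are where they stood (within 25 mm) (horizontal distance between pointer_tip and target_line below 0.0045 m and value of joint start below 0.0015 m and distance of each of timer, mug, apple, matches, spoon, tin from where it was at the start of the episode below 0.025 m and height (world z) of timer below 0.006 m and linear speed of timer below 0.01 m/s); the robot touches nothing.
It fails at once if the start button is pressed before the pointer is on the line (not (horizontal distance between pointer_tip and target_line below 0.0045 m) and value of joint start above 0.003 m).
It fails at once if the stud is pinched between the fingers (horizontal distance between the grasp point and stud_top below 0.008 m and z of the grasp point in the frame of stud_top below 0.012 m).
It fails at once if the timer is lifted or tipped (height (world z) of timer above 0.008 m or angle between timer's own z axis and vertical above 0.08 rad).
It fails at once if the timer is shoved out of its place or its scale ring is turned (distance of any of timer, target_line from where it was at the start of the episode above 0.025 m).
It fails at once if a bystander is moved or lifted (distance of any of mug, apple, matches, spoon, tin from where it was at the start of the episode above 0.025 m).
It also fails if it takes over 48 s, if anything falls off the work surface, if the arm or the gripper's body presses on something with over 40 N, if the wrist force passes 120 N, or if a joint passes its speed limit or range.

## Working session

There is one attempt and no reset: what is moved stays moved. The work goes in short steps, Python scripts to look and compute and a shell command to move; the robot and the scene stay as the last step left them, time stands still between calls to the robot, and variables do not carry over. Pictures are saved under pics/ and viewed, at most 10 in all, crops included, and the job is handed in when it is done.

```bash
ls; mkdir -p pics; cat > h.py <<'E'
import numpy as np, cv2
from station import r
from scipy.spatial.transform import Rotation as Ro
def pose():
    s=r.sense(); return np.array(s["tool_pos"]),Ro.from_euler('xyz',s["orientation"]).as_matrix()
def cam(name):
    p,Rt=pose(); P=r.camera_params(name); img,d=r.camera(name)
    K=np.array(P["intrinsics"])
    if name=="wrist":
        T=np.array(P["tool_from_camera"]); Rc=Rt@T[:3,:3]; c=Rt@T[:3,3]+p
    else:
        R=np.array(P["R"]); Rc=R.T; c=-R.T@np.array(P["t"])
    return img,d,(K,P["k1"],Rc,c)
def ray(uv,C):
    K,k1,Rc,c=C
    uv=np.atleast_2d(np.array(uv,float)); x=(uv-K[[0,1],[2,2]])/K[[0,1],[0,1]]
    s=x.copy()
    for _ in range(20): s=x/(1+k1*(s**2).sum(1,keepdims=True))
    return np.c_[s,np.ones(len(s))]@Rc.T
def onplane(uv,z,C):
    d=ray(uv,C); c=C[3]; return c+d*((z-c[2])/d[:,2])[:,None]
def proj(X,C):
    K,k1,Rc,c=C; q=(np.atleast_2d(X)-c)@Rc; s=q[:,:2]/q[:,2:]; s=s*(1+k1*(s**2).sum(1,keepdims=True))
    return s*K[[0,1],[0,1]]+K[[0,1],[2,2]]
def save(n,img): cv2.imwrite(f"pics/{n}.png",cv2.cvtColor(img,cv2.COLOR_RGB2BGR))
E
python3 - <<'E'
from h import *
print(r.sense())
for n in("scene","side"):
    i,d,C=cam(n); save(n,i); print(n,C)
E
```

```text
pics
{'clock': 0.0, 'q': array([ 1.2750882 ,  0.32183902, -0.07009359,  1.45166733,  0.02257266,
        1.37078458, -0.05686863]), 'joint_vel': array([-0.0011277 , -0.00156414, -0.00057784,  0.00048179,  0.00050791,
        0.00067391, -0.00054136]), 'effort': array([ 7.71268951e-04, -4.91284561e+01, -4.03220225e-01, -3.12536144e+01,
       -6.37623598e-02,  4.37272363e-02,  1.62269348e-04]), 'tool_pos': array([ 0.19796958, -0.6185436 ,  0.22145501]), 'orientation': array([-3.13968239e+00,  6.75682992e-05,  3.09872912e-01]), 'force': array([-0.45854576,  0.90040266,  0.43166184]), 'moment': array([-0.00829448, -0.03533025,  0.01238444]), 'gripper_force': 0.0, 'finger_gap': 0.08670068229236451}
scene (array([[458.07074476,   0.        , 280.30728842],
       [  0.        , 458.07074476, 213.87833479],
       [  0.        ,   0.        ,   1.        ]]), -0.08166049381911829, array([[-0.49695135, -0.59234124,  0.6341697 ],
       [-0.86763195,  0.32573364, -0.37564929],
       [ 0.01594216, -0.73690532, -0.67580796]]), array([-0.1176493 ,  0.38649824,  0.80086945]))
side (array([[489.0119101 ,   0.        , 277.97484418],
       [  0.        , 489.0119101 , 211.31764189],
       [  0.        ,   0.        ,   1.        ]]), -0.08095168337003703, array([[ 0.99058255, -0.04619814,  0.12888733],
       [-0.13691213, -0.34201103,  0.9296685 ],
       [ 0.00113194, -0.93855963, -0.34511525]]), array([ 0.38766898, -1.12302854,  0.49286425]))
```

View pics/scene.png

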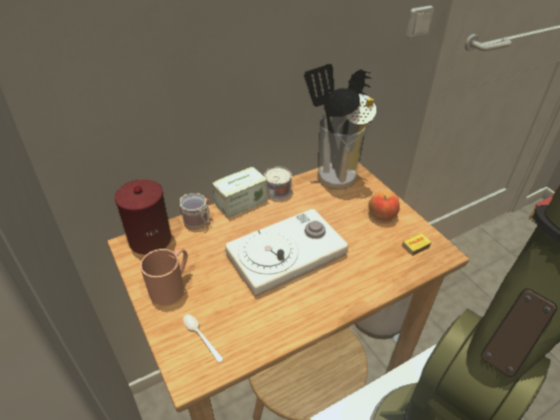

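View pics/side.png

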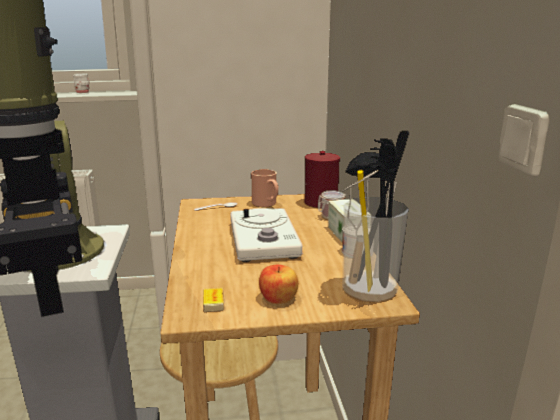

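The scene view shows the timer: dial centre around (268,250), stud around (281,255), button around (315,229), and apparently the long line near (258,233). Next I compute rough positions.

```bash
python3 - <<'E'
from h import *
i,d,C=cam("scene")
for n,uv,z in(("dial",(268,250),.05),("stud",(280.5,252),.072),("btn",(315,227),.05),("line",(258,233),.044),("mug",(160,258),.098),("apple",(384,205),.05),("tin",(278,175),.058),("spoon",(200,335),.005),("match",(416,244),.015)):
    print(n,onplane(uv,z,C)[0].round(3))
print(d[250,262],((onplane((262,250),.05,C)[0]-C[3])@C[2])[2])
s=r.sense();print(r.camera_params("wrist"))
E
```

```text
dial [0.497 0.053 0.05 ]
stud [0.46  0.042 0.072]
btn [ 0.508 -0.08   0.05 ]
line [0.56  0.044 0.044]
mug [0.545 0.279 0.098]
apple [ 0.49  -0.275  0.05 ]
tin [ 0.714 -0.097  0.058]
spoon [0.395 0.263 0.005]
match [ 0.37  -0.283  0.015]
1.0208744 1.0221582965755405
{'intrinsics': array([[309.38219877,   0.        , 276.70192102],
       [  0.        , 309.38219877, 209.73202782],
       [  0.        ,   0.        ,   1.        ]]), 'k1': 0.016562618192952384, 'tool_from_camera': array([[-1.51304053e-03, -9.66950040e-01, -2.54961429e-01,
         7.01445585e-02],
       [ 9.99998830e-01, -1.52011820e-03, -1.69282095e-04,
         1.35894447e-04],
       [-2.23884180e-04, -2.54961387e-01,  9.66951209e-01,
        -1.63467870e-01],
       [ 0.00000000e+00,  0.00000000e+00,  0.00000000e+00,
         1.00000000e+00]])}
```

```bash
R='{"slide":[0.92,-1,0],"yaw":0,"jaw":0}'
python3 -m crank '[{"slide":[0.92,-1,0],"yaw":0,"jaw":0},{"slide":[0.92,-1,0],"yaw":0,"jaw":0},{"slide":[0.92,-1,0],"yaw":0,"jaw":0},{"slide":[0.92,-1,0],"yaw":0,"jaw":0},{"slide":[0.92,-1,0],"yaw":0,"jaw":0}]'
python3 -m crank '[{"slide":[0.92,-1,0],"yaw":0,"jaw":0},{"slide":[0.92,-1,0],"yaw":0,"jaw":0},{"slide":[0.92,-1,0],"yaw":0,"jaw":0},{"slide":[0.92,-1,0],"yaw":0,"jaw":0},{"slide":[0.92,-1,0],"yaw":0,"jaw":0}]'
python3 -m crank '[{"slide":[0.92,-1,0],"yaw":0,"jaw":0},{"slide":[0.92,-1,0],"yaw":0,"jaw":0},{"slide":[0.92,-1,0],"yaw":0,"jaw":0},{"slide":[0.92,-1,0],"yaw":0,"jaw":0},{"slide":[0.92,-1,0],"yaw":0,"jaw":0}]'
python3 -m crank '[{"slide":[0.92,-1,0],"yaw":0,"jaw":0},{"slide":[0.92,-1,0],"yaw":0,"jaw":0},{"slide":[0.92,-1,0],"yaw":0,"jaw":0},{"slide":[0.92,-1,0],"yaw":0,"jaw":0},{"slide":[0.92,-1,0],"yaw":0,"jaw":0}]'
python3 - <<'E'
from h import *
print(pose()[0],r.sense()["orientation"],r.sense()["q"])
i,d,C=cam("wrist"); save("w1",i)
E
```

```text
clock: 0.65
tool_pos: [0.2556, -0.4945, 0.2222]
orientation: [-3.141, 0.0, 0.31]
force: [-0.4, 0.2, 0.3]
finger_gap: 0.0551
gripper_force: 0.0
clock: 1.15
tool_pos: [0.3126, -0.3713, 0.2224]
orientation: [-3.141, 0.0, 0.31]
force: [1.0, -0.5, -0.2]
finger_gap: 0.0152
gripper_force: 0.0
clock: 1.65
tool_pos: [0.3697, -0.248, 0.2224]
orientation: [3.142, 0.0, 0.31]
force: [0.5, -0.2, -0.6]
finger_gap: 0.0002
gripper_force: 0.0
clock: 2.15
tool_pos: [0.4268, -0.1248, 0.2224]
orientation: [3.141, 0.0, 0.31]
force: [0.2, -0.7, 0.2]
finger_gap: 0.0005
gripper_force: 0.0
[ 0.42680488 -0.12482551  0.22241656] [3.14135404e+00 2.95836292e-04 3.09780644e-01] [ 0.8271673  -0.11316866 -0.55459074  1.91130518 -0.0609417   1.32715817
 -0.97084515]
```

View pics/w1.png

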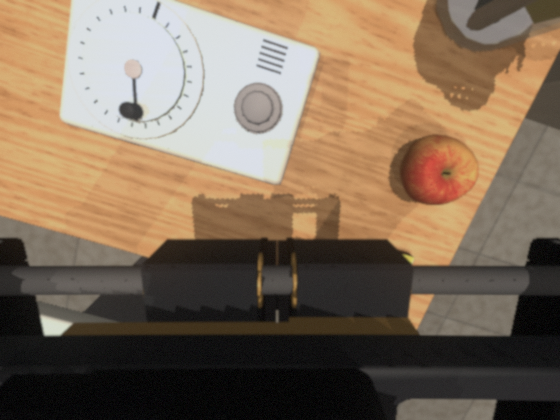

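The wrist view shows the dial hub around (134,69), the stud around (131,111), the long line around (156,10) and the button around (258,106).

```bash
python3 - <<'E'
from h import *
i,d,C=cam("wrist")
g=cv2.cvtColor(i,cv2.COLOR_RGB2GRAY)
m=((g<75)*255).astype(np.uint8); m[150:]=0; m[:,320:]=0
n,l,st,ce=cv2.connectedComponentsWithStats(m)
for k in range(1,n):
    if st[k,4]>12 : print(st[k],ce[k].round(1),onplane(ce[k],.044,C)[0].round(4))
# ring ticks: fit circle to small dark marks
P=lambda uv,z:onplane(uv,z,C)[0]
dial=P((134,69),.05); stud=P((130,109),.072); line=P((156,10),.044); btn=P((258,106),.05)
dirl=line-dial
for a,b in(("dial",dial),("stud",stud),("line",line),("btn",btn)):
    v=b-dial; print(a,b.round(4),np.hypot(*v[:2]).round(4),np.degrees(np.arctan2(v[1],v[0])).round(1))
# heights from depth
for u,v in((258,106),(131,105),(100,60),(225,140)): 
    print((u,v),d[v,u],(C[3]+ray((u,v),C)[0]*d[v,u]).round(4))
E
```

```text
[127 107  20  15 222] [136.9 114. ] [0.4636 0.0467 0.044 ]
dial [0.5056 0.0552 0.05  ] 0.0 0.0
stud [0.4687 0.0419 0.072 ] 0.0392 -160.2
line [0.5644 0.0478 0.044 ] 0.0593 -7.2
btn [ 0.5107 -0.0727  0.05  ] 0.128 -87.7
(258, 106) 0.30859232 [ 0.5102 -0.0736  0.0616]
(131, 105) 0.31868446 [0.4711 0.0511 0.051 ]
(100, 60) 0.30674237 [0.503  0.0871 0.0525]
(225, 140) 0.33577612 [ 0.4666 -0.0484  0.0424]
```

Every distance matches the given sizes: stud 39 mm, long line 59 mm and button 128 mm from the dial axis. The pointer must turn about 153° anticlockwise. I'll go to a point behind the stud.

```bash

python3 -m crank '[{"slide":[0.44,-0.9,0],"yaw":0,"jaw":0},{"slide":[0.44,-0.9,0],"yaw":0,"jaw":0},{"slide":[0.44,-0.9,0],"yaw":0,"jaw":0},{"slide":[0.44,-0.9,0],"yaw":0,"jaw":0},{"slide":[0.44,-0.9,0],"yaw":0,"jaw":0}]' >/dev/null
python3 -m crank '[{"slide":[0.44,-0.9,0],"yaw":0,"jaw":0},{"slide":[0.44,-0.9,0],"yaw":0,"jaw":0},{"slide":[0.44,-0.9,0],"yaw":0,"jaw":0},{"slide":[0.44,-0.9,0],"yaw":0,"jaw":0},{"slide":[0.44,-0.9,0],"yaw":0,"jaw":0}]' >/dev/null
python3 -m crank '[{"slide":[0,0,1],"yaw":-0.38,"jaw":0},{"slide":[0,0,1],"yaw":0,"jaw":0},{"slide":[0,0,1],"yaw":0,"jaw":0},{"slide":[0,0,1],"yaw":0,"jaw":0},{"slide":[0,0,1],"yaw":0,"jaw":0}]' >/dev/null
python3 -m crank '[{"slide":[0,0,1],"yaw":0,"jaw":0},{"slide":[0,0,0.5],"yaw":0,"jaw":0},{"slide":[0,0,0],"yaw":0,"jaw":0}]'
cat > st.py <<'E'
from h import *
# report tool in dial frame: angle of push etc.
D=np.array([.5055,.0552])
def rep(b=.023,target=-7):
    p,R=pose(); s=r.sense(); y=s["orientation"][2]; dirn=y-np.pi/2; er=np.array([-np.sin(dirn-np.pi/2+np.pi),0])
    th=dirn-np.pi/2; e=np.array([np.cos(th),np.sin(th)]); t=np.array([np.cos(dirn),np.sin(dirn)])
    v=p[:2]-D
    print("clock",s["clock"],"th(tool)",np.degrees(th).round(1),"radial",(v@e).round(4),"tang",(v@t).round(4),"z",p[2].round(4),"F",np.round(s["force"],1),"q7",s["q"][6].round(2))
if __name__=="__main__": rep()
E
python3 st.py; python3 -c "
from h import *
i,d,C=cam('wrist'); save('w2',i)"
```

```text
clock: 4.05
tool_pos: [0.4544, 0.0717, 0.0913]
orientation: [-3.14, 0.003, 0.349]
force: [0.3, 0.8, -0.4]
finger_gap: 0.0001
gripper_force: 0.0
clock 4.05 th(tool) -160.0 radial 0.0423 tang -0.033 z 0.0913 F [ 0.3  0.8 -0.4] q7 -1.49
```

View pics/w2.png

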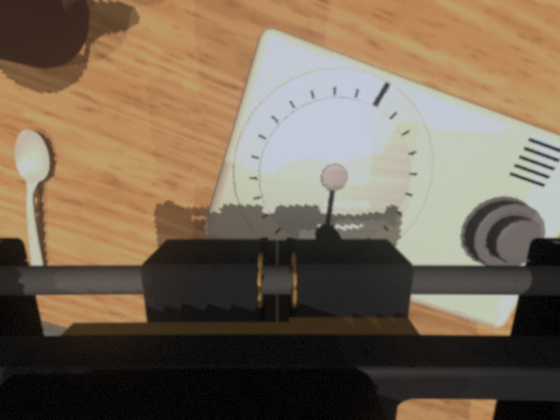

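Here the stud at (328,232) is just past the gripper. The dark blocks at columns 150–410 look wider than I expected for shut fingers, so I'll check their geometry with the depth image.

```bash
python3 - <<'E'
from h import *
i,d,C=cam("wrist"); p,R=pose()
for v in(236,246,256,270,290,310):
  for u in(160,200,240,255,277,285,300,320,328,360,400):
    if d[v,u]>0: q=R.T@(C[3]+ray((u,v),C)[0]*d[v,u]-p); print(v,u,q.round(3)*1000,end=' | ')
  print()
E
```

```text
236 160 [ -21. -102.   92.] | 236 200 [-22. -67.  92.] | 236 240 [ -7. -27.  52.] | 236 255 [ -7. -16.  52.] | 236 277 [-6.  0. 47.] | 236 285 [-6.  6. 48.] | 236 300 [-4. 16. 43.] | 236 320 [ 3. 28. 25.] | 236 328 [ 4. 32. 20.] | 236 360 [-3. 58. 41.] | 236 400 [-6. 89. 48.] | 
246 160 [ 38. -32. -82.] | 246 200 [ 37. -22. -81.] | 246 240 [ 38. -10. -82.] | 246 255 [ 38.  -6. -82.] | 246 277 [ 10.   0. -10.] | 246 285 [  9.   4. -10.] | 246 300 [ 38.   7. -83.] | 246 320 [ 38.  12. -82.] | 246 328 [ 38.  14. -82.] | 246 360 [ 37.  24. -81.] | 246 400 [-15.  91.  52.] | 
256 160 [ 38. -30. -88.] | 256 200 [ 38. -20. -88.] | 256 240 [ 38.  -9. -89.] | 256 255 [ 38.  -5. -89.] | 256 277 [  9.   0. -23.] | 256 285 [ 10.   4. -24.] | 256 300 [ 38.   6. -89.] | 256 320 [ 38.  11. -88.] | 256 328 [ 38.  13. -88.] | 256 360 [ 38.  21. -89.] | 256 400 [ 37.  32. -88.] | 
270 160 [ 36. -28. -94.] | 270 200 [ 36. -19. -94.] | 270 240 [ 36.  -9. -94.] | 270 255 [ 37.  -5. -94.] | 270 277 [ 33.   0. -86.] | 270 285 [ 32.   2. -85.] | 270 300 [ 37.   6. -95.] | 270 320 [ 36.  11. -94.] | 270 328 [ 37.  12. -95.] | 270 360 [ 37.  20. -95.] | 270 400 [ 36.  30. -94.] | 
290 160 [ 32. -28. -95.] | 290 200 [ 31. -19. -94.] | 290 240 [ 31.  -9. -95.] | 290 255 [ 31.  -5. -94.] | 290 277 [ 28.   0. -88.] | 290 285 [ 28.   2. -88.] | 290 300 [ 31.   6. -95.] | 290 320 [ 31.  11. -94.] | 290 328 [ 31.  13. -94.] | 290 360 [ 31.  21. -94.] | 290 400 [ 31.  30. -94.] | 
310 160 [ 26. -29. -95.] | 310 200 [ 26. -19. -94.] | 310 240 [ 25.  -9. -94.] | 310 255 [ 26.  -5. -95.] | 310 277 [-94.   0.  92.] | 310 285 [ -3.   3. -50.] | 310 300 [ 26.   6. -94.] | 310 320 [ 25.  11. -94.] | 310 328 [ 26.  13. -95.] | 310 360 [ 26.  21. -95.] | 310 400 [ 26.  30. -95.] |
```

The finger pads lie at x ±10 mm in the tool frame, and the blocks are gripper body more than 80 mm up. The stud is 32 mm ahead along tool y, so I'll lower, approach and make the first part of the push.

```bash

python3 -m crank '[{"slide":[0,0,0.87],"yaw":0,"jaw":0},{"slide":[0,0,0.87],"yaw":0,"jaw":0},{"slide":[0,0.25,0],"yaw":0,"jaw":0},{"slide":[0,0.25,0],"yaw":0,"jaw":0}]'>/dev/null; python3 st.py
python3 -m crank '[{"slide":[-0.11,0.225,0],"yaw":-1,"jaw":0},{"slide":[-0.11,0.225,0],"yaw":-1,"jaw":0},{"slide":[-0.11,0.225,0],"yaw":-1,"jaw":0},{"slide":[-0.11,0.225,0],"yaw":-1,"jaw":0},{"slide":[-0.11,0.225,0],"yaw":-1,"jaw":0}]' >/dev/null; python3 st.py
```

```text
clock 4.55 th(tool) -160.0 radial 0.0404 tang -0.0226 z 0.0587 F [ 0.2 -0.2 -0.4] q7 -1.52
clock 5.05 th(tool) -129.8 radial 0.0415 tang -0.0227 z 0.059 F [-2.9  0.4  1.6] q7 -0.95
```

```bash

python3 -m crank '[{"slide":[-0.11,0.225,0],"yaw":-1,"jaw":0},{"slide":[-0.11,0.225,0],"yaw":-1,"jaw":0},{"slide":[-0.11,0.225,0],"yaw":-1,"jaw":0},{"slide":[-0.11,0.225,0],"yaw":-1,"jaw":0},{"slide":[-0.11,0.225,0],"yaw":-1,"jaw":0}]' >/dev/null; python3 st.py
python3 -m crank '[{"slide":[-0.1,0.22,0],"yaw":-1,"jaw":0},{"slide":[-0.1,0.22,0],"yaw":-1,"jaw":0},{"slide":[-0.1,0.22,0],"yaw":-1,"jaw":0},{"slide":[-0.1,0.22,0],"yaw":-1,"jaw":0},{"slide":[-0.1,0.22,0],"yaw":-1,"jaw":0}]' >/dev/null; python3 st.py
python3 - <<'E'
from h import *
i,d,C=cam('wrist'); save('w3',i)
i,d,C=cam('scene'); save('s3',cv2.resize(i[190:310,200:370],None,fx=4,fy=4,interpolation=2))
E
```

```text
clock 5.55 th(tool) -99.8 radial 0.0428 tang -0.0223 z 0.0589 F [-2.  -0.3  1. ] q7 -0.42
clock 6.05 th(tool) -69.8 radial 0.0422 tang -0.0228 z 0.0589 F [-1.   0.4  0.3] q7 0.06
```

View pics/s3.png

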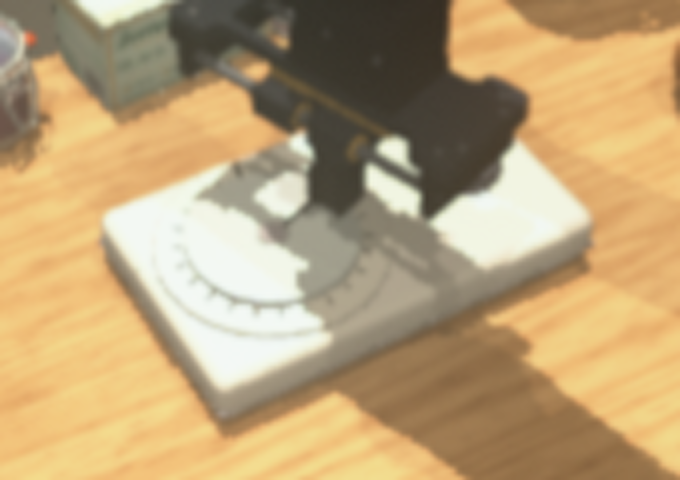

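View pics/w3.png

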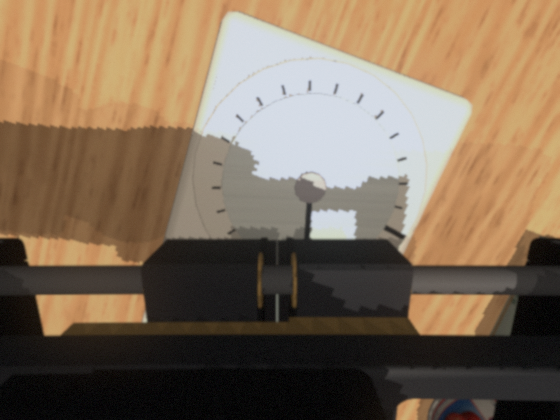

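The stud has followed. In the wrist view the hub is at (310,187), the pointer runs down to (308,238), and the long line sits from (387,228) to (404,238). Next I measure the angle that remains.

```bash
cat > ang.py <<'E'
from h import *
import sys
from st import rep
def go(hub,pt,l1,show=True):
    i,d,C=cam('wrist')
    P=lambda uv,z:onplane(uv,z,C)[0][:2]
    h=P(hub,.05);
    A=lambda v:np.degrees(np.arctan2(v[1],v[0]))
    hs=P(hub,.05)
    print("hub",h.round(4),"ptr",A(P(pt,.05)-h).round(1),"line",A(P(l1,.044)-h).round(1),"line r",np.linalg.norm(P(l1,.044)-h).round(4)); rep()
if __name__=="__main__":
    a=list(map(float,sys.argv[1:])); go(a[:2],a[2:4],a[4:6])
E
python3 ang.py 310.5 187 308 236 395.5 232.5
```

```text
hub [0.5051 0.0497] ptr -71.4 line -9.0 line r 0.0605
clock 6.2 th(tool) -70.2 radial 0.0419 tang -0.0217 z 0.0587 F [-0.5 -0.1 -0.3] q7 0.06
```

```bash

python3 -m crank '[{"slide":[-0.11,0.22,0],"yaw":-1,"jaw":0},{"slide":[-0.11,0.22,0],"yaw":-1,"jaw":0},{"slide":[-0.11,0.22,0],"yaw":-1,"jaw":0},{"slide":[-0.11,0.22,0],"yaw":-1,"jaw":0},{"slide":[-0.11,0.22,0],"yaw":-1,"jaw":0}]' >/dev/null; python3 st.py
python3 -m crank '[{"slide":[-0.11,0.22,0],"yaw":-1,"jaw":0},{"slide":[-0.11,0.22,0],"yaw":-1,"jaw":0},{"slide":[0,0,0],"yaw":0,"jaw":0}]' >/dev/null; python3 st.py
python3 - <<'E'
from h import *
i,d,C=cam('wrist'); save('w4',i)
E
```

```text
clock 6.7 th(tool) -39.9 radial 0.0411 tang -0.0234 z 0.0581 F [-1.5 -0.3 -0.1] q7 0.5
clock 7.0 th(tool) -28.1 radial 0.0417 tang -0.0226 z 0.0581 F [ 0.8 -0.6  0.7] q7 0.67
```

View pics/w4.png

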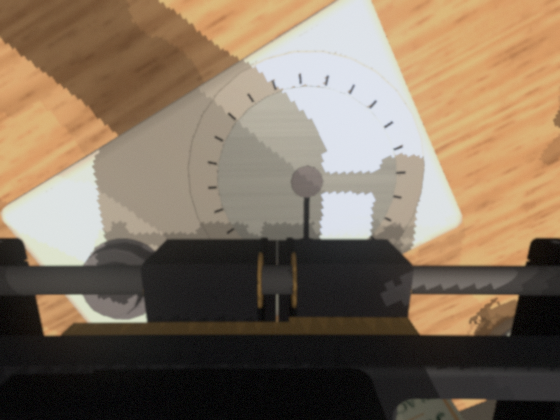

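Hub at (307,182), pointer down to (306,237). The long line is hidden, but the 15° ticks at (301,79) … (397,197) are visible, so their angles modulo 15° refine its direction.

```bash
cat > tick.py <<'E'
from h import *
from st import rep
def run(hub,pt,ticks):
    i,d,C=cam('wrist'); P=lambda uv,z:onplane(uv,z,C)[:,:2]
    A=lambda v:np.degrees(np.arctan2(v[:,1],v[:,0]))
    t=P(ticks,.044)
    M=np.c_[2*t,np.ones(len(t))]; s=np.linalg.lstsq(M,(t**2).sum(1),rcond=None)[0]; c=s[:2]
    print("ring centre",c.round(4),"R",np.sqrt(s[2]+c@c).round(4),"hub",P(hub,.05).round(4))
    a=A(t-c); print("ticks",a.round(1),"mod15",(a%15).round(1)); print("ptr about hub",A(P(pt,.05)-P(hub,.05)),"about c",A(P(pt,.05)-c)); rep()
E
python3 - <<'E'
from tick import run
run((307,182),(306,236),[(301,79),(327,80),(351,90),(373,103),(390,125),(398,149),(401,173),(397,197),(390,219),(274,84),(250,98),(232,117),(218,138),(212,163),(212,187),(219,210)])
E
```

```text
ring centre [0.5048 0.0495] R 0.0548 hub [[0.5046 0.0496]]
ticks [ 156.   141.5  126.7  112.    95.9   80.9   66.3   51.4   37.1  171.2
 -173.4 -158.6 -144.  -128.9 -114.3  -99.3] mod15 [6.  6.5 6.7 7.  5.9 5.9 6.3 6.4 7.1 6.2 6.6 6.4 6.  6.1 5.7 5.7]
ptr about hub [-27.89171128] about c [-27.96279932]
clock 7.1 th(tool) -28.2 radial 0.0417 tang -0.0226 z 0.0581 F [-1.5 -0.5  0.3] q7 0.67
```

The long line is at -8.7° and the pointer at -27.9°, so 19.2° is left, about the refined centre (0.5047, 0.0496).

```bash
sed -i 's/^D=.*/D=np.array([.5047,.0496])/' st.py
python3 -m crank '[{"slide":[-0.08,0.21,0],"yaw":-1,"jaw":0},{"slide":[-0.08,0.21,0],"yaw":-1,"jaw":0},{"slide":[-0.08,0.21,0],"yaw":-1,"jaw":0},{"slide":[-0.01,0.03,0],"yaw":-0.17,"jaw":0},{"slide":[0,0,0],"yaw":0,"jaw":0}]' >/dev/null; python3 st.py
python3 - <<'E'
from h import *
i,d,C=cam('wrist'); save('w5',i)
E
```

```text
clock 7.6 th(tool) -9.1 radial 0.0395 tang -0.0176 z 0.058 F [-0.6 -0.6 -0.3] q7 0.94
```

View pics/w5.png

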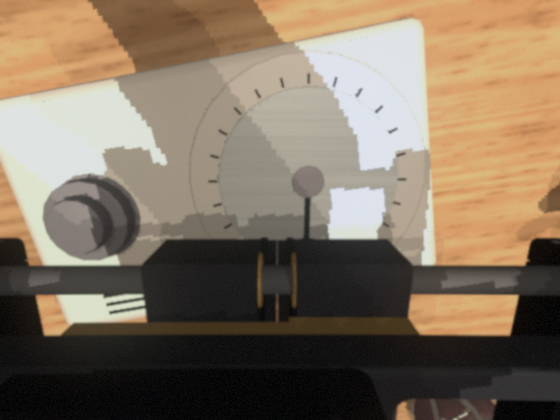

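```bash

python3 -m crank '[{"slide":[0,-0.8,0],"yaw":0,"jaw":0},{"slide":[0,-0.2,-1],"yaw":0,"jaw":0},{"slide":[0,0,-1],"yaw":0,"jaw":0},{"slide":[-0.5,0,-1],"yaw":0,"jaw":0},{"slide":[-1,0,-1],"yaw":0,"jaw":0}]' >/dev/null
python3 -m crank '[{"slide":[-0.5,0,0],"yaw":0,"jaw":0},{"slide":[0,0,0],"yaw":0,"jaw":0}]' >/dev/null; python3 st.py
python3 - <<'E'
from h import *
i,d,C=cam('wrist'); save('w6',i)
E
```

```text
clock 8.35 th(tool) -9.1 radial 0.0803 tang -0.0373 z 0.1376 F [-0.4  0.2 -0.5] q7 1.03
```

View pics/w6.png

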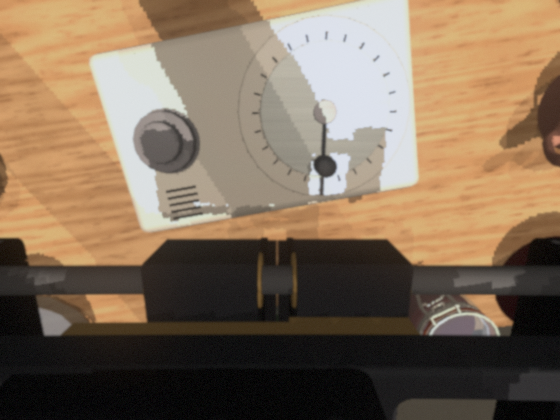

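The hub is at (325,110), the stud at (325,166), and the long line at about (322,186), in line with the pointer. I'll measure it precisely.

```bash
python3 - <<'E'
from h import *
from tick import run
i,d,C=cam('wrist'); g=cv2.cvtColor(i,cv2.COLOR_RGB2GRAY).astype(float)
def rowc(rows):
    o=[]
    for v in rows:
        s=g[v,312:336]; w=np.clip(np.median(s)-25-s,0,None); o.append((( w*np.arange(312,336)).sum()/w.sum(),v) if w.sum()>20 else (np.nan,v))
    return np.array(o)
a=rowc(range(124,152)); b=rowc(range(178,198)); print(a[::3].round(1).tolist()); print(b.round(1).tolist())
E
python3 - <<'E'
from tick import run
run((325,111),(324,148),[(327,36),(309,39),(345,38),(292,45),(361,46),(275,58),(376,59),(265,74),(387,75),(259,92),(392,93),(257,112),(394,111),(390,129),(381,146),(260,130)])
E
```

```text
[[321.5, 124.0], [324.0, 127.0], [323.9, 130.0], [323.7, 133.0], [323.4, 136.0], [323.4, 139.0], [323.3, 142.0], [323.2, 145.0], [323.1, 148.0], [322.9, 151.0]]
[[324.7, 178.0], [323.4, 179.0], [321.9, 180.0], [321.5, 181.0], [321.4, 182.0], [321.4, 183.0], [321.4, 184.0], [321.3, 185.0], [321.2, 186.0], [321.2, 187.0], [321.2, 188.0], [321.1, 189.0], [321.1, 190.0], [321.0, 191.0], [320.9, 192.0], [320.9, 193.0], [321.0, 194.0], [321.1, 195.0], [321.1, 196.0], [nan, 197.0]]
ring centre [0.5015 0.0508] R 0.0538 hub [[0.5011 0.0503]]
ticks [ 171.4 -174.1  157.  -160.1  142.6 -143.8  126.5 -129.6  110.8 -115.
   95.9  -99.    81.5   66.9   51.5  -83.9] mod15 [6.4 5.9 7.  4.9 7.6 6.2 6.5 5.4 5.8 5.  5.9 6.  6.5 6.9 6.5 6.1]
ptr about hub [-8.31766017] about c [-9.53938595]
clock 8.5 th(tool) -8.9 radial 0.0777 tang -0.0373 z 0.1364 F [-0.3 -0.  -0.2] q7 1.03
```

Extrapolating the pointer to row 181 gives column 321.6, and the long line is at 321.5, so they are aligned to well under 1 mm. Now the button.

```bash
python3 - <<'E'
from h import *
i,d,C=cam('wrist'); p,R=pose()
for u,v in((152,140),(160,138),(165,145),(158,130)): print((C[3]+ray((u,v),C)[0]*d[v,u]).round(4))
b=onplane((159,141),.061,C)[0]; h=onplane((325,111),.05,C)[0]
print("btn",b.round(4),"dist",np.linalg.norm((b-h)[:2]).round(4),"tool pos",p.round(4),"delta tool",(R.T@(b-p)).round(4), "units",(R.T@(b-p)/.02).round(2))
E
```

```text
[ 0.5015 -0.0813  0.0638]
[ 0.501  -0.0755  0.0627]
[ 0.5065 -0.0725  0.0644]
[ 0.4951 -0.0757  0.0623]
btn [ 0.503  -0.0774  0.061 ] dist 0.1277 tool pos [0.5757 0.0006 0.1365] delta tool [ 0.0596 -0.0884  0.0757] units [ 2.98 -4.42  3.79]
```

```bash

python3 -m crank '[{"slide":[0.6,-0.88,0],"yaw":0,"jaw":0},{"slide":[0.6,-0.88,0],"yaw":0,"jaw":0},{"slide":[0.6,-0.88,0],"yaw":0,"jaw":0},{"slide":[0.6,-0.88,0],"yaw":0,"jaw":0},{"slide":[0.6,-0.88,0],"yaw":0,"jaw":0}]' >/dev/null
python3 -m crank '[{"slide":[0,0,1],"yaw":0,"jaw":0},{"slide":[0,0,1],"yaw":0,"jaw":0},{"slide":[0,0,1],"yaw":0,"jaw":0},{"slide":[0,0,0],"yaw":0,"jaw":0}]'
python3 -m crank '[{"slide":[0,0,0.25],"yaw":0,"jaw":0},{"slide":[0,0,0.1],"yaw":0,"jaw":0},{"slide":[0,0,0],"yaw":0,"jaw":0}]'
python3 -m crank '[{"slide":[0,0,0.15],"yaw":0,"jaw":0},{"slide":[0,0,0],"yaw":0,"jaw":0}]'
```

```text
clock: 9.45
tool_pos: [0.501, -0.077, 0.075]
orientation: [3.141, -0.006, 2.986]
force: [0.8, -1.0, 0.6]
finger_gap: 0.0002
gripper_force: 0.0
clock: 9.75
tool_pos: [0.5044, -0.0773, 0.0712]
orientation: [-3.141, 0.001, 2.986]
force: [0.5, -0.5, 0.1]
finger_gap: 0.0009
gripper_force: 0.0
clock: 9.95
tool_pos: [0.5042, -0.0774, 0.0678]
orientation: [-3.141, 0.0, 2.985]
force: [0.1, 0.4, -0.2]
finger_gap: 0.0003
gripper_force: 0.0
```

```bash

python3 -m crank '[{"slide":[0,0,0.2],"yaw":0,"jaw":0},{"slide":[0,0,0],"yaw":0,"jaw":0}]'|sed -n '2p;4p'
python3 -m crank '[{"slide":[0,0,0.15],"yaw":0,"jaw":0},{"slide":[0,0,0],"yaw":0,"jaw":0}]'|sed -n '2p;4p'
python3 -m crank '[{"slide":[0,0,0.15],"yaw":0,"jaw":0},{"slide":[0,0,0],"yaw":0,"jaw":0}]'|sed -n '2p;4p'
```

```text
tool_pos: [0.5038, -0.0774, 0.0633]
force: [0.2, 0.1, 0.3]
tool_pos: [0.5042, -0.0773, 0.0607]
force: [-0.7, -0.7, 2.5]
tool_pos: [0.5043, -0.0773, 0.0578]
force: [-0.6, 0.1, 3.1]
```

Contact was at about 0.062, and the force is rising with the spring. I'll press until the bottom stop.

```bash

python3 -m crank '[{"slide":[0,0,0.12],"yaw":0,"jaw":0},{"slide":[0,0,0],"yaw":0,"jaw":0}]'|sed -n '2p;4p'
python3 -m crank '[{"slide":[0,0,0.08],"yaw":0,"jaw":0},{"slide":[0,0,0],"yaw":0,"jaw":0}]'|sed -n '2p;4p'
```

```text
tool_pos: [0.5044, -0.0773, 0.0563]
force: [-3.5, -0.7, 11.7]
tool_pos: [0.5045, -0.0773, 0.0561]
force: [-8.8, -0.0, 24.1]
```

The force climbs steeply past the 5 N spring value and z stops at 0.056, so the button is fully down. I'll release it, retreat and check.

```bash

python3 -m crank '[{"slide":[0,0,-0.4],"yaw":0,"jaw":0},{"slide":[0,0,-1],"yaw":0,"jaw":0},{"slide":[0,0,-1],"yaw":0,"jaw":0},{"slide":[0,0,-1],"yaw":0,"jaw":0},{"slide":[-1,0,-1],"yaw":0,"jaw":0}]' >/dev/null
python3 -m crank '[{"slide":[-1,0.5,0],"yaw":0,"jaw":0},{"slide":[-1,0.5,0],"yaw":0,"jaw":0},{"slide":[0,0,0],"yaw":0,"jaw":0},{"slide":[0,0,0],"yaw":0,"jaw":0}]'
python3 - <<'E'
from h import *
i,d,C=cam('wrist'); save('w7',i)
for n in((0.503,-.0774,.062),): 
    u,v=proj(n,C)[0].astype(int); print(u,v,(C[3]+ray((u,v),C)[0]*d[v,u]).round(4))
E
```

```text
clock: 11.85
tool_pos: [0.566, -0.0663, 0.1411]
orientation: [3.141, -0.001, 2.987]
force: [0.3, -0.1, 0.3]
finger_gap: 0.0002
gripper_force: 0.0
249 139 [ 0.5025 -0.0775  0.0637]
```

View pics/w7.png

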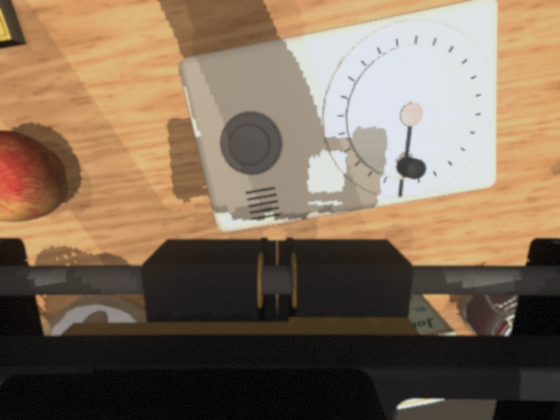

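The button is back up (top at 0.064), the pointer still lines up with the long line at (402,188), and nothing has moved. I'm handing in.

```bash
python3 -c "
from station import r
print(r.close_job())"
```

```text
the job is handed in; nothing more can be done
None
```

I pushed the dial round until its pointer sat on the long line (within 1 mm by camera), pressed the start button to its stop and let it come back up, then handed the job in at about 12 s; no verdict was returned.

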